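Load the cleaning crate and open the push-and-turn bottle

TASK

Stand the tall round tin and the square bottle upright in the two empty cells of the wooden crate, one in each, setting them down without dropping them. Then, with the bottle standing in its cell, press its safety cap down, twist it anticlockwise until it is free, and lift it straight up off the neck, leaving bottle and tin in their cells. Finish while still holding the cap in the gripper, about 8 cm above the bottle's neck; leave everything else on the bench where it is.

Things in the scene. Friction and masses are not known exactly. Their poses are not given: they have to be found in the camera images.
- crate: open plywood crate fixed to the bench, 161 x 161 mm outside, 60 mm high, walls 5 mm, divided by a cross into 2 x 2 square cells, each 73 mm wide inside. Origin: centre of its underside; x and y run along its walls; cell centres at x, y = +-39 mm; cell floor at 5 mm
- pad_a: black rubber pad 66 x 66 x 3 mm, fixed on the floor of one of the two empty cells; origin at the centre of the cell floor, 5 mm above the bench (the pad's top is 3 mm higher); axes as the crate's
- pad_b: the same rubber pad in the other empty cell; origin at the centre of that cell's floor
- tin: tall closed plain metal tin, round, 58 mm in diameter (59 at the rims), 100 mm high, about 0.3 kg, standing on the bench; origin at the centre of its underside, z up
- bottle: white plastic bottle, square body 62 x 62 mm (foot tapering to 54 mm), 105 mm high, shoulder up to 115 mm, neck 31 mm thick, top at 137 mm, about 0.45 kg with cap. Origin: centre of its underside; x, y square to its sides. While the cap is locked the bottle can be carried by it (a few degrees of play). In a cell its square body stops it turning beyond some 10 degrees either way
- cap: round grey ribbed safety cap, 50 mm in diameter, 22 mm high. Origin: centre of its lower rim, 125 mm above the bottle's underside when closed, x along the bottle's x. Locked until pressed down; while kept 4 to 6 mm down it turns anticlockwise seen from above; once turned 40 to 80 degrees relative to the bottle (aim at 60, hard stop near 85) it lifts straight off
- cap_top (a point): centre of the cap's top, 147 mm above the bottle's underside when closed. The spring under the cap resists with 1.5 N at first and 1.5 N more per mm: 4 mm takes 7.5 N, 6 mm takes 10.5 N, hard stop at 7 mm (12 N)
- small_can: low aluminium can, 54 mm in diameter, 62 mm high, standing in an occupied cell; leave alone
- jar: low glass jar with metal lid, 52 mm in diameter, 68 mm high, standing in the other occupied cell; leave alone
- collar: dark steel ring 50 mm in diameter, 18 mm high, on the bench; leave alone
- vblock: steel V-block 45 x 70 mm, 42 mm high; leave alone
- file: flat file 200 mm long with 95 mm wooden handle, lying on the bench, 22 mm high; origin where handle meets blade; leave alone
- hammer: hammer lying on the bench left of the crate; leave alone
Things that resemble listed ones, but are neither listed nor needed, are in the scene too. Leave any red or turquoise look-alike of the tin alone.

How it is judged:
On the way, in this order (a step that is already met when the one before it is completed fails the run):
1. tin and bottle stand upright in the two empty cells, one in each (((horizontal distance between bottle and pad_a below 0.018 m and z of bottle in the frame of pad_a between -0.002 and 0.0075 m and angle between each of bottle, tin's own z axis and vertical below 0.1 rad and horizontal distance between tin and pad_b below 0.018 m and z of tin in the frame of pad_b between -0.002 and 0.0075 m) or (horizontal distance between bottle and pad_b below 0.018 m and z of bottle in the frame of pad_b between -0.002 and 0.0075 m and angle between each of bottle, tin's own z axis and vertical below 0.1 rad and horizontal distance between tin and pad_a below 0.018 m and z of tin in the frame of pad_a between -0.002 and 0.0075 m))), for 0.1 s.
2. the cap, still on the neck of the bottle in its cell, has been turned more than 32 degrees out of its lock (((horizontal distance between bottle and pad_a below 0.018 m and z of bottle in the frame of pad_a between -0.002 and 0.0075 m and angle between each of bottle, tin's own z axis and vertical below 0.1 rad and horizontal distance between tin and pad_b below 0.018 m and z of tin in the frame of pad_b between -0.002 and 0.0075 m) or (horizontal distance between bottle and pad_b below 0.018 m and z of bottle in the frame of pad_b between -0.002 and 0.0075 m and angle between each of bottle, tin's own z axis and vertical below 0.1 rad and horizontal distance between tin and pad_a below 0.018 m and z of tin in the frame of pad_a between -0.002 and 0.0075 m)) and angle between the x axis of cap and the x axis of bottle, either way round above 0.56 rad and z of cap in the frame of bottle below 0.131 m and horizontal distance between cap and bottle below 0.006 m), for 0.02 s.
At the end, for the whole second after the job is handed in: Tin and bottle stand upright (within 6 degrees) on the pads of the two formerly empty cells, one in each, at rest; the cap is gripped by the fingers, at rest, touching neither bottle nor tin, within 5 cm sideways of the bottle's axis and 4 to 15 cm higher than when it was closed (((horizontal distance between bottle and pad_a below 0.018 m and z of bottle in the frame of pad_a between -0.002 and 0.0075 m and angle between each of bottle, tin's own z axis and vertical below 0.1 rad and horizontal distance between tin and pad_b below 0.018 m and z of tin in the frame of pad_b between -0.002 and 0.0075 m) or (horizontal distance between bottle and pad_b below 0.018 m and z of bottle in the frame of pad_b between -0.002 and 0.0075 m and angle between each of bottle, tin's own z axis and vertical below 0.1 rad and horizontal distance between tin and pad_a below 0.018 m and z of tin in the frame of pad_a between -0.002 and 0.0075 m)) and z of cap in the frame of bottle between 0.165 and 0.275 m and horizontal distance between cap and bottle below 0.05 m and contact force between cap and the fingers above 1 N and contact force between cap and bottle below 0.05 N and contact force between cap and tin below 0.05 N and linear speed of each of cap, bottle, tin below 0.05 m/s); the arm keeps its last pose, push and grip.
It fails at once if tin or bottle dropped (moving faster than 0.5 m/s while not held) ((linear speed of tin above 0.5 m/s and contact force between tin and the fingers below 0.05 N) or (linear speed of bottle above 0.5 m/s and contact force between each of cap, bottle and the fingers below 0.05 N)).
It fails at once if tin or bottle tipped over (more than 45 degrees) (angle between any of tin, bottle's own z axis and vertical above 0.8 rad).
It fails at once if another thing on the bench or in the crate moved by more than 4 cm (distance of any of small_can, jar, collar, vblock, file, hammer from where it was at the start of the episode above 0.04 m).
It also fails if it takes over 58 s, if anything falls off the work surface, if the arm or the gripper's body presses on something with over 40 N, if the wrist force passes 120 N, or if a joint passes its speed limit or range.

ROBOT

A 6-joint arm with a two-finger parallel gripper is mounted at the origin on the work surface. World frame = base frame: x ahead of the robot, y to its left, z up, the work surface at z = 0. Lengths are in m, angles in rad, forces in N, time in s.
With the tool pointing down it reaches from about 0.275 to 0.825 m from the base axis. Payload 4.9 kg.
Tool frame: the origin (TCP) lies at the very end of the fingers, on their centre line; the grasp point (between the pads) lies 19 mm behind it; z points along the fingers, y is the direction in which the jaws open and shut (so a half turn about z gives the same grasp; the last joint's range is limited). The gripper opens to 85 mm and grips with 20 to 120 N. Pads are 22 mm wide; open, the fingers measure 114 mm over their backs; the gripper's body (76 mm by 85 mm) begins 54 mm behind the grasp point. The pads swing forward as they close: fully open they stand 13 mm farther back than shut.
Start: joints at [-1.423, 0.326, -0.193, 1.052, 0, 1.437], TCP at [0.153, -0.528, 0.202] pointing down, gripper open.
Joint ranges: [-2.65, 2.65], [-0.97, 1.79], [-1.3, 1.35], [-1.93, 2.1], [-1.47, 1.37], [-3.14, 3.14]. Speed limits (rad/s): [2.57, 2.57, 3.14, 3.14, 3.14, 3.14].

INTERFACE

Orientations are given as a rotation vector (axis times angle).
In Python, from station import r, imaging, nets gives the robot as it stands. The module is installed in compiled form; this text tells all that it offers.
- The arm moves only by the shell command python3 -m pendant 'ROWS' [FORCE]. ROWS is JSON, a list that holds one entry, the list of rows, each a list of 7 numbers: the finger opening in mm, from 0 to 85.4, then the shift along the tool's x, y, z in mm, then the turn, a rotation vector about the tool's x, y, z in rad. A call has 1 to 8 rows; each row is the pose to reach, as a shift and turn from the pose commanded when the call began, along the tool's axes at that moment; what a row does not reach only later rows make up. A row lasts 1/12 s, in which the tool goes at most 41.7 mm and 7.16 degrees, less where a joint would pass 70% of its speed; a pose out of reach is approached as far as the arm can. A call with a gripper value outside its range is refused whole. The fingers move at their own pace and stop on an object; FORCE is the grip in N (left out, the last holds). Time passes only in rows, so rows that repeat a pose let the fingers close. It gives the time, the measured TCP pose, the force and the opening at its end, in the units of the state.
- r.state(): the state, without advancing time (a new reading comes with each control period).
- imaging.read_camera(name): name is "scene" or "top" or "wrist"; returns a dict with "color" (480x640x3 uint8, blue, green, red), "depth" (480x640 float32, m along the optical axis (not along the pixel's ray), 0 where there is no reading), "fx", "fy", "cx", "cy" (pixels), "pose" (4x4, takes a point from camera to world coordinates); the wrist camera has in their place "hand_eye" (4x4, takes a point from camera to tool coordinates, whose origin is the TCP and whose axes are the flange's). Camera axes: x right, y down, z forward; pixel columns grow to the right and rows downward; lengths in m; the calibration is good to about 2 mm. A picture is of the moment at which its call begins: read the wrist's pose just before it.
- r.sign_off(): hands the job in, once; it reports no verdict.
Trained networks look in the newest picture that a camera, given by its name, has taken for a name from the list of things; names that differ only in an ending like _2 or _b are one class to them, and where a whole thing is asked for, a point or a joint stands for the part that bears it (a point fixed in the world has none). Each returns a list of dicts, best first, with "p" (0 to 1); they miss things now and then, are a little off and sometimes report something else, mostly with a low value. They report only what shows in the picture. A call takes as long as a camera call. They do not tell look-alikes from the thing itself.
- nets.search_frame(camera, name): "box" ([centre column, centre row, width, height] in pixels, round what is visible of it).
- nets.tip_of(camera, name): "uv" ([column, row] in pixels: a listed point, or the origin of a listed thing).
The state is a dict: "time_s": time; "joints": joint angles; "qvel": joint speeds; "effort": joint torques, N m; "position": TCP position; "orientation": TCP orientation; "wrist_force": force on the tool from outside, world axes, zero at the start; "wrist_torque": the same for the moment, N m; "opening": finger opening in m.
Only numpy, scipy, OpenCV 4.12 (cv2) and the standard library are available. Lean on these libraries where they do the work, as an engineer would, in place of code of your own. Each camera call takes 0.05 s, during which the arm holds its last target.

## Working session

There is one attempt and no reset: what is moved stays moved. The work goes in short steps, Python scripts to look and compute and a shell command to move; the robot and the scene stay as the last step left them, time stands still between calls to the robot, and variables do not carry over. Pictures are saved under pics/ and viewed, and the job is handed in when it is done.

```bash
mkdir -p pics; python3 - <<'E'
from station import r, imaging, nets
import cv2
print(r.state())
for c in ["scene","top","wrist"]:
    d=imaging.read_camera(c); cv2.imwrite(f"pics/{c}0.png",d["color"]); print(c,d.get("pose",d.get("hand_eye")),d["fx"],d["cx"],d["cy"])
    for n in ["crate","pad_a","tin","bottle","cap","cap_top","small_can","jar"]:
        print(n,[(x["p"],[round(v) for v in x["box"]]) for x in nets.search_frame(c,n)][:4],[(x["p"],[round(v) for v in x["uv"]]) for x in nets.tip_of(c,n)][:4])
print(r.state()["time_s"])
E
```

```text
{'time_s': 0.0, 'joints': array([-1.42316515e+00,  3.26909490e-01, -1.93615104e-01,  1.05196726e+00,
       -2.13468753e-05,  1.43663059e+00]), 'qvel': array([ 0.00024542,  0.00053823,  0.00043781,  0.00070751,  0.00100308,
       -0.00144204]), 'effort': array([ 1.88581842e-03, -4.43399084e+01,  2.62438613e+01,  1.54879567e-02,
       -1.70591729e-04,  1.39106966e-06]), 'position': array([ 0.15287336, -0.52766785,  0.20090874]), 'orientation': array([-3.10878163e+00, -4.40944354e-01,  5.14343433e-05]), 'wrist_force': array([-0.88223911, -0.67547698, -0.0250991 ]), 'wrist_torque': array([-0.05931475,  0.02480877,  0.01176854]), 'opening': 0.08562974152504448}
scene [[ 0.80589496  0.50506335 -0.30894065  0.85953747]
 [ 0.59198299 -0.69572721  0.40684124 -0.33683595]
 [-0.00945781 -0.51075891 -0.85967196  0.93084175]
 [ 0.          0.          0.          1.        ]] 451.3315602158395 326.2572097568111 232.91245610642258
crate [(0.94, [376, 217, 98, 91]), (0.64, [374, 194, 25, 25])] [(0.56, [372, 222]), (0.49, [372, 238])]
pad_a [(0.71, [400, 218, 27, 22]), (0.54, [375, 234, 28, 23])]
[... 1281 characters left out ...]
])] [(0.56, [438, 281]), (0.36, [455, 274])]
cap [(0.81, [452, 273, 24, 20])] [(0.66, [451, 276])]
cap_top [(0.59, [454, 277, 21, 20])] [(0.6, [457, 276])]
small_can [(0.67, [262, 252, 20, 22])] [(0.9, [262, 254])]
jar [(0.55, [288, 260, 18, 19])] [(0.55, [289, 257])]
wrist [[ 1.01945228e-03 -9.57760842e-01 -2.87564131e-01  7.11193514e-02]
 [ 9.99999480e-01  9.79596985e-04  2.82483489e-04 -1.49601475e-04]
 [ 1.11453317e-05 -2.87564270e-01  9.57761343e-01 -1.72259168e-01]
 [ 0.00000000e+00  0.00000000e+00  0.00000000e+00  1.00000000e+00]] 405.9788368494542 320.4000612090061 237.02367682178908
crate [] []
pad_a [] []
tin [] []
bottle [] []
cap [] []
cap_top [] []
small_can [] []
jar [] []
2.55
```

View pictures.

```bash
python3 - <<'E'
import cv2
a=cv2.imread("pics/scene0.png"); cv2.imwrite("pics/scene0c.png",cv2.resize(a[140:400,140:480],None,fx=2.3,fy=2.3,interpolation=cv2.INTER_CUBIC))
a=cv2.imread("pics/top0.png"); cv2.imwrite("pics/top0c.png",cv2.resize(a[140:360,200:500],None,fx=2.6,fy=2.6,interpolation=cv2.INTER_CUBIC))
E
```

```text
(no output)
```

View pics/scene0c.png

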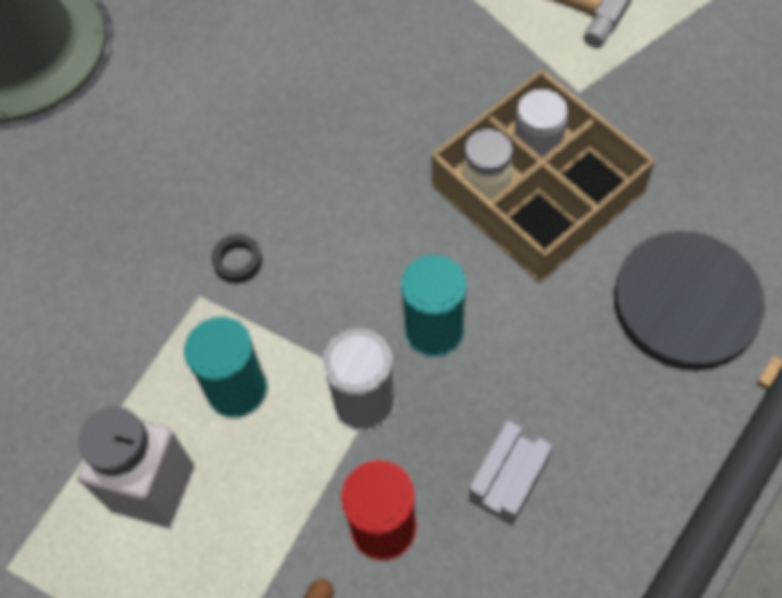

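View pics/top0c.png

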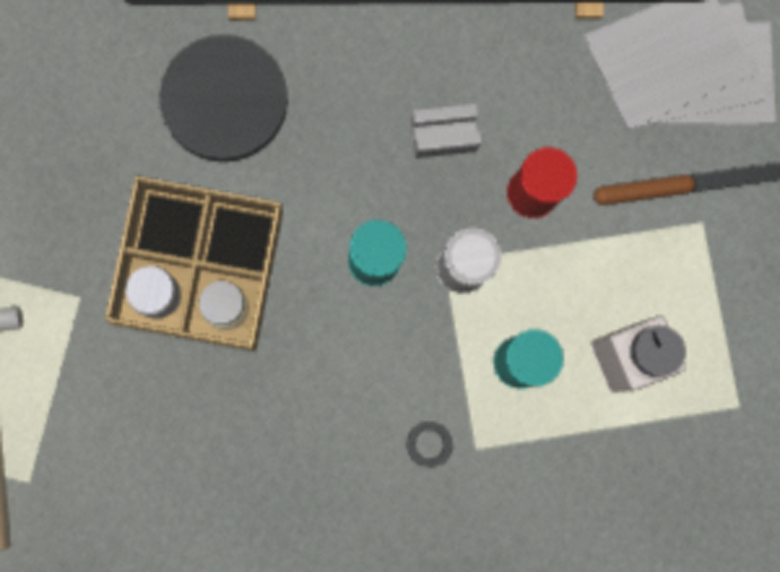

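```bash
cat > h.py <<'E'
import numpy as np, cv2
def cloud(d,P=None):
    P=d["pose"] if P is None else P
    v,u=np.mgrid[:480,:640]; z=d["depth"]
    p=np.stack([(u-d["cx"])/d["fx"]*z,(v-d["cy"])/d["fy"]*z,z],-1)
    w=p@P[:3,:3].T+P[:3,3]; w[z==0]=np.nan
    return w
def circ(xy):
    A=np.c_[2*xy,np.ones(len(xy))]; s=np.linalg.lstsq(A,(xy**2).sum(1),rcond=None)[0]
    return s[:2],np.sqrt(s[2]+s[0]**2+s[1]**2)
E
python3 - <<'E'
from station import r, imaging, nets
import pickle
D={c:imaging.read_camera(c) for c in ["scene","top"]}
pickle.dump(D,open("D0.pkl","wb"))
from h import *
np.set_printoptions(precision=4,suppress=True)
for c in D:
    w=cloud(D[c]); z=w[...,2]
    print(c,"bench z",np.nanmedian(z[200:300,300:350]))
    def sel(cx,cy,R,z0,z1):
        m=(np.hypot(w[...,0]-cx,w[...,1]-cy)<R)&(z>z0)&(z<z1); return w[m]
    # clusters of height >0.085
    m=((z>0.085)&(z<0.16)).astype(np.uint8)
    n,l,st,ce=cv2.connectedComponentsWithStats(m)
    for i in range(1,n):
        if st[i,4]>60:
            p=w[l==i]; (x,y),rad=cv2.minEnclosingCircle(p[:,:2].astype(np.float32)); print(ce[i],st[i,4],p.mean(0),"encl",x,y,rad,"zmed",np.median(p[:,2]),p[:,2].max(), D[c]["color"][l==i].mean(0))
E
```

```text
scene bench z 0.0003507190873880406
[510.9008 102.1568] 1945 [0.7188 0.6185 0.1276] encl 0.744419515132904 0.7019121050834656 0.15708492696285248 zmed 0.13241691299063574 0.1598911012161156 [26.1949 27.5907 88.8725]
[133.2097 143.0672] 1340 [ 0.0499 -0.0229  0.121 ] encl 0.012837126851081848 -0.0036030393093824387 0.06768467277288437 zmed 0.12008410306227563 0.1599672541927717 [43.9776 50.3097 45.5896]
[328.4586 263.7038] 628 [0.6077 0.0003 0.0986] encl 0.6061062812805176 0.002445012331008911 0.0309191532433033 zmed 0.09909667417563123 0.10417334509957321 [148.9395 151.0844  64.9268]
[234.8381 291.2908] 698 [ 0.493  -0.1593  0.0987] encl 0.4910198748111725 -0.15825927257537842 0.03078858181834221 zmed 0.09919680256793822 0.10377561094844578 [140.2966 143.01    60.8868]
[295.2068 297.0656] 701 [ 0.5981 -0.0981  0.0988] encl 0.5963707566261292 -0.09646721184253693 0.03087189421057701 zmed 0.09923357283243439 0.10361700635610904 [193.9358 187.5877 189.2439]
[193.5663 336.6506] 1328 [ 0.5042 -0.2765  0.1248] encl 0.4968091547489166 -0.2747510075569153 0.04091507941484451 zmed 0.133615135
[... 1081 characters left out ...]
0.6080105900764465 -9.154028521152213e-05 0.0301487036049366 zmed 0.10022066728015888 0.10743037521215504 [147.2038 153.8365  65.7158]
[381.4761 238.2128] 376 [ 0.5968 -0.0987  0.1002] encl 0.5978478193283081 -0.099196657538414 0.030059464275836945 zmed 0.10044749729296543 0.10859620038224627 [193.0266 192.6516 195.4309]
[448.8528 275.0728] 591 [ 0.4946 -0.2693  0.1272] encl 0.4961400628089905 -0.275429904460907 0.040667809545993805 zmed 0.14230214873619085 0.15294792571631377 [134.4585 135.401  139.198 ]
[405.3154 277.0846] 390 [ 0.4915 -0.1601  0.1003] encl 0.49175316095352173 -0.16065166890621185 0.02977014146745205 zmed 0.10043419520360286 0.10639422886562255 [147.641  155.2436  69.3641]
```

```bash
python3 - <<'E'
import pickle
from h import *
np.set_printoptions(precision=4,suppress=True)
D=pickle.load(open("D0.pkl","rb"))
for c in D:
    w=cloud(D[c]); z=w[...,2]
    m=(z>0.052)&(z<0.066)&(w[...,0]>0.4)&(w[...,0]<0.75)&(w[...,1]>0.05)&(w[...,1]<0.35)
    p=w[m][:,:2]; print(c,len(p))
    print(cv2.minAreaRect(p.astype(np.float32)))
    lo=(w[...,2]>-.01)&(z<0.016)&(w[...,0]>0.4)&(w[...,0]<0.75)
    # dark pads
    col=D[c]["color"].max(2)<45
    k=lo&col&(w[...,1]>0.05)&(w[...,1]<0.4)
    n,l,st,ce=cv2.connectedComponentsWithStats(k.astype(np.uint8))
    for i in range(1,n):
        if st[i,4]>60: q=w[l==i]; print("pad",q.mean(0),st[i,4],cv2.minAreaRect(q[:,:2].astype(np.float32)))
    b=np.hypot(w[...,0]-.495,w[...,1]+.275)<0.06
    q=w[b&(z>0.13)&(z<.155)]; print("cap",q.mean(0),np.median(q[:,2]),cv2.minEnclosingCircle(q[:,:2].astype(np.float32)))
    q=w[b&(z>0.095)&(z<.125)]; print("sh",len(q),cv2.minAreaRect(q[:,:2].astype(np.float32)))
    q=w[b&(z>0.03)&(z<.15)]; print("body",len(q),cv2.minAreaRect(q[:,:2].astype(np.float32)))
E
```

```text
scene 1050
((0.5985463857650757, 0.19881489872932434), (0.1647484302520752, 0.16461290419101715), 78.46298217773438)
pad [0.6406 0.2393 0.0068] 240 ((0.6405810713768005, 0.2382204830646515), (0.03935978189110756, 0.04467445984482765), 79.3993148803711)
pad [0.6257 0.1624 0.007 ] 268 ((0.6253057718276978, 0.16288256645202637), (0.040604546666145325, 0.046425096690654755), 79.20821380615234)
cap [ 0.4975 -0.275   0.1448] 0.14567701956672463 ((0.49511420726776123, -0.27430209517478943), 0.02589503303170204)
sh 519 ((0.4951015114784241, -0.27426087856292725), (0.06218651682138443, 0.06277462095022202), 20.093284606933594)
body 1754 ((0.49523046612739563, -0.2743765711784363), (0.06301026046276093, 0.06250055134296417), 21.299196243286133)
top 648
((0.5998789072036743, 0.19601833820343018), (0.16171351075172424, 0.16135290265083313), 79.0694351196289)
pad [0.6455 0.2283 0.008 ] 356 ((0.6456902027130127, 0.22792159020900726), (0.05527433753013611, 0.056431904435157776), 78.56617736816406)
pad [0.6307 0.1506 0.008 ] 374 ((0.6302587389945984, 0.15081439912319183), (0.05802485719323158, 0.056326624006032944), 79.20296478271484)
cap [ 0.4953 -0.275   0.1458] 0.14631408288760395 ((0.4953363537788391, -0.27697524428367615), 0.026161812245845795)
sh 229 ((0.4955728352069855, -0.2762361764907837), (0.06189395859837532, 0.061872776597738266), 20.666942596435547)
body 686 ((0.4956631660461426, -0.27563387155532837), (0.0624302476644516, 0.06214459240436554), 19.68552589416504)
```

```bash
cat >> h.py <<'E'
from scipy.spatial.transform import Rotation as Ro
def delta(s,x,y,z,psi_deg):
    R0=Ro.from_rotvec(s["orientation"]); a=np.radians(psi_deg)
    T=Ro.from_matrix(np.array([[np.cos(a),np.sin(a),0],[np.sin(a),-np.cos(a),0],[0,0,-1]]))
    d=R0.inv().apply(np.array([x,y,z])-s["position"])*1000
    rv=(R0.inv()*T).as_rotvec()
    m=R0.as_matrix()
    print("psi now",np.degrees(np.arctan2(m[1,0],m[0,0])).round(2),"tilt",np.degrees(np.arccos(-m[2,2])).round(2),"t",s["time_s"],"pos",s["position"].round(4),"j6",s["joints"][5].round(3))
    print("shift mm",d.round(1),"turn",rv.round(4))
E
cat > go.py <<'E'
import sys
from station import r
from h import *
np.set_printoptions(suppress=True)
delta(r.state(),*map(float,sys.argv[1:5]))
E
python3 go.py 0.597 -0.098 0.19 90
```

```text
psi now 16.15 tilt 0.0 t 2.65 pos [ 0.153  -0.5283  0.2017] j6 1.437
shift mm [ 546.2 -289.9   11.7] turn [-0.    -0.    -1.289]
```

```bash
python3 -m pendant '[[[85,36,-19,1,0,0,-0.12],[85,73,-39,1,0,0,-0.24],[85,109,-58,2,0,0,-0.36],[85,146,-77,3,0,0,-0.48],[85,182,-97,4,0,0,-0.6],[85,218,-116,5,0,0,-0.72],[85,255,-135,6,0,0,-0.84],[85,291,-155,7,0,0,-0.96]]]' 40; python3 go.py 0.597 -0.098 0.19 90
```

```text
time_s: 3.32
position: [0.3907, -0.2971, 0.1949]
orientation: [2.549, 1.834, 0.0]
wrist_force: [-0.6, -0.8, -0.0]
opening: 0.0851
psi now 71.48 tilt 0.05 t 3.3167 pos [ 0.3907 -0.2971  0.1949] j6 1.093
shift mm [254.3 132.3   4.9] turn [ 0.0008  0.0005 -0.3233]
```

```bash
python3 -m pendant '[[[85,36,19,1,0,0,-0.1],[85,72,38,2,0,0,-0.2],[85,109,57,3,0,0,-0.3],[85,145,76,3,0,0,-0.323],[85,181,94,4,0,0,-0.323],[85,218,113,5,0,0,-0.323],[85,254,132,5,0,0,-0.323],[85,254,132,5,0,0,-0.323]]]'; python3 - <<'E'
from station import r, imaging
from h import *
s=r.state(); d=imaging.read_camera("wrist"); T=np.eye(4); T[:3,:3]=Ro.from_rotvec(s["orientation"]).as_matrix(); T[:3,3]=s["position"]
w=cloud(d,T@d["hand_eye"]); z=w[...,2]
cv2.imwrite("pics/w1.png",d["color"])
m=(z>0.09)&(z<0.107)&(np.hypot(w[...,0]-.597,w[...,1]+.098)<0.045)
q=w[m]; print(len(q),q.mean(0),cv2.minEnclosingCircle(q[:,:2].astype(np.float32)))
delta(s,0.597,-0.098,0.065,90)
E
```

```text
time_s: 3.98
position: [0.6008, -0.0956, 0.1892]
orientation: [2.22, 2.222, 0.006]
wrist_force: [-1.5, -0.6, -0.6]
opening: 0.0849
5915 [ 0.59364843 -0.09725293  0.10054166] ((0.5938102602958679, -0.09860121458768845), 0.030019870027899742)
psi now 90.06 tilt 0.2 t 3.9833 pos [ 0.6008 -0.0956  0.1892] j6 1.289
shift mm [ -2.7  -4.1 124.2] turn [ 0.0029 -0.0021  0.001 ]
```

View pics/w1.png

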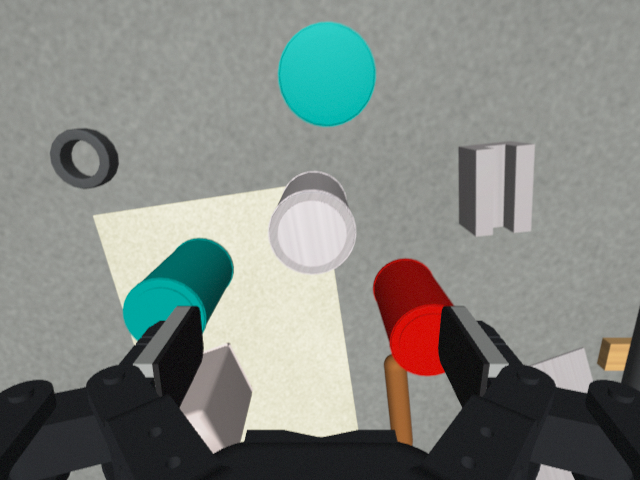

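```bash
python3 -m pendant '[[[85,-1,-1,30,0,0,0],[85,-1,-1,62,0,0,0],[85,-1,-1,92,0,0,0],[85,-1,-1,115,0,0,0],[85,-1,-1,124,0,0,0],[85,-1,-1,124,0,0,0]]]'; python3 go.py 0.596 -0.098 0.065 90
```

```text
time_s: 4.53
position: [0.5928, -0.102, 0.0634]
orientation: [-2.226, -2.21, 0.004]
wrist_force: [-0.7, 0.0, 0.2]
opening: 0.0847
psi now 89.59 tilt 0.29 t 4.5333 pos [ 0.5928 -0.102   0.0634] j6 1.285
shift mm [ 4.   3.2 -1.6] turn [-0.0049 -0.0012 -0.0071]
```

```bash
python3 -m pendant '[[[85,0,0,0,0,0,0],[85,0,0,0,0,0,0],[85,0,0,0,0,0,0]]]'; python3 go.py 0.596 -0.098 0.065 90
```

```text
time_s: 4.78
position: [0.5968, -0.1025, 0.0677]
orientation: [2.226, 2.212, 0.003]
wrist_force: [-0.7, 0.4, 0.2]
opening: 0.085
psi now 89.64 tilt 0.2 t 4.7833 pos [ 0.5968 -0.1025  0.0677] j6 1.285
shift mm [ 4.5 -0.9  2.7] turn [ 0.0033  0.001  -0.0063]
```

```bash
python3 -m pendant '[[[85,3,0,1,0,0,0],[85,3,0,1,0,0,0],[58,3,0,1,0,0,0],[50,3,0,1,0,0,0],[50,3,0,1,0,0,0],[50,3,0,1,0,0,0],[50,3,0,1,0,0,0],[50,3,0,1,0,0,0]]]' 50; python3 go.py 0.596 -0.098 0.065 90
```

```text
time_s: 5.45
position: [0.5984, -0.0997, 0.0677]
orientation: [2.224, 2.211, 0.005]
wrist_force: [-0.3, 0.5, 12.9]
opening: 0.05
psi now 89.65 tilt 0.38 t 5.45 pos [ 0.5984 -0.0997  0.0677] j6 1.29
shift mm [ 1.7 -2.5  2.6] turn [ 0.0065  0.0018 -0.006 ]
```

```bash
python3 - <<'E'
from station import r, imaging
import cv2
print(r.state()["opening"])
a=imaging.read_camera("wrist")["color"]; b=imaging.read_camera("scene")["color"]
print(r.state())
cv2.imwrite("pics/w2.png",a); cv2.imwrite("pics/s2.png",cv2.resize(b[200:360,220:420],None,fx=3.5,fy=3.5))
E
```

```text
0.04996767924842682
{'time_s': 5.55, 'joints': array([-2.86660856e-01,  5.38356445e-01, -2.26212078e-01,  7.99574843e-01,
        1.06915163e-04,  1.29012145e+00]), 'qvel': array([ 0.00061119, -0.00139556, -0.00129256,  0.0011131 ,  0.0012392 ,
        0.00026367]), 'effort': array([ 7.56714097e-02, -4.44590342e+01,  1.90031719e+01,  1.24732233e-01,
       -4.71304846e-02, -4.98931433e-03]), 'position': array([ 0.59841446, -0.09963227,  0.06766291]), 'orientation': array([2.22397644, 2.21070424, 0.00516381]), 'wrist_force': array([ 0.02596912, -0.23096605, 12.26220698]), 'wrist_torque': array([ 0.02801359, -0.24596112,  0.04321591]), 'opening': 0.0502287838764793}
```

View pics/w2.png

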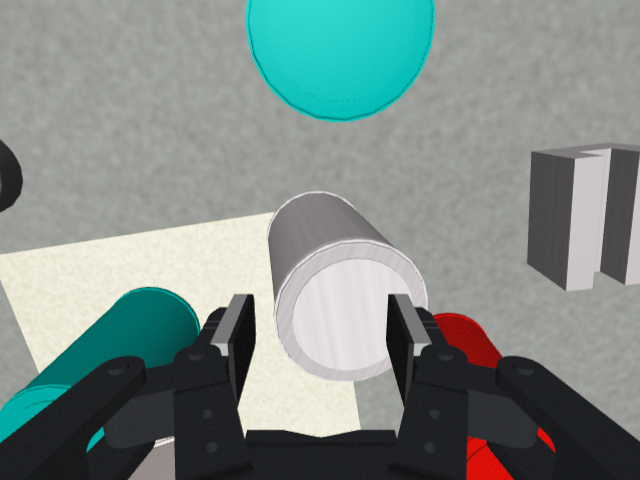

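View pics/s2.png

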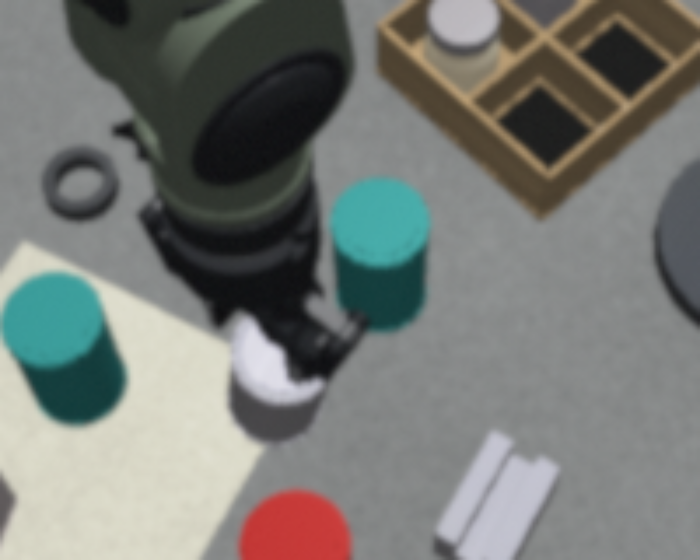

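```bash
python3 - <<'E'
from station import r, imaging
from h import *
np.set_printoptions(precision=4,suppress=True)
s=r.state(); d=imaging.read_camera("wrist")
T=np.eye(4); T[:3,:3]=Ro.from_rotvec(s["orientation"]).as_matrix(); T[:3,3]=s["position"]
w=cloud(d,T@d["hand_eye"]); t=cloud(d,d["hand_eye"])
for uv in [(300,300),(340,320),(380,260),(350,370),(240,300),(400,310),(410,340),(245,340),(390,350),(250,350),(500,80),(340,60)]:
    print(uv,"tool",t[uv[1],uv[0]],"world",w[uv[1],uv[0]])
z=w[...,2]
q=w[(z>0.085)&(z<.115)&(np.hypot(w[...,0]-.6,w[...,1]+.1)<.05)]; print(len(q),q.mean(0))
E
```

```text
(300, 300) tool [ 0.0088 -0.0093 -0.0383] world [ 0.5889 -0.0908  0.1059]
(340, 320) tool [ 0.0001  0.0053 -0.0372] world [ 0.6035 -0.0995  0.1049]
(380, 260) tool [ 0.0227  0.0196 -0.0343] world [ 0.6179 -0.077   0.102 ]
(350, 370) tool [-0.0221  0.0096 -0.036 ] world [ 0.6077 -0.1218  0.1037]
(240, 300) tool [ 0.0098 -0.0305 -0.0405] world [ 0.5677 -0.0896  0.108 ]
(400, 310) tool [ 0.0108  0.0245 -0.0503] world [ 0.6226 -0.0888  0.1181]
(410, 340) tool [ 0.0099  0.0242 -0.0675] world [ 0.6223 -0.0897  0.1353]
(245, 340) tool [ 0.0016 -0.0268 -0.0537] world [ 0.5713 -0.0978  0.1212]
(390, 350) tool [-0.0088  0.0233 -0.043 ] world [ 0.6214 -0.1085  0.1108]
(250, 350) tool [-0.007  -0.0268 -0.0461] world [ 0.5713 -0.1064  0.1136]
(500, 80) tool [0.0915 0.0973 0.0678] world [ 0.6966 -0.0089  0.0003]
(340, 60) tool [ 0.0895  0.0042 -0.0328] world [ 0.603  -0.0101  0.1004]
18183 [ 0.6033 -0.0941  0.1034]
```

```bash
python3 -m pendant '[[[50,0,0,-15,0,0,0],[50,0,0,-40,0,0,0],[58,0,0,-60,0,0,0],[58,0,0,-60,0,0,0],[58,0,0,-60,0,0,0]]]'; cat > tip.py <<'E'
import sys
from station import r, imaging
from h import *
np.set_printoptions(precision=4,suppress=True)
s=r.state(); d=imaging.read_camera("wrist"); cv2.imwrite(sys.argv[1],d["color"])
T=np.eye(4); T[:3,:3]=Ro.from_rotvec(s["orientation"]).as_matrix(); T[:3,3]=s["position"]
w=cloud(d,T@d["hand_eye"]); t=cloud(d,d["hand_eye"]); z=w[...,2]
m=(abs(t[...,0])<.02)&(abs(t[...,1])<.065)&(t[...,2]>-.12)&(w[...,2]>.115)
q=t[m]; print("opening",s["opening"],"tool pts",len(q),"zmax",np.percentile(q[:,2],[50,90,97,99.5]))
for lo,hi in((-.065,0),(0,.065)):
    k=q[(q[:,1]>lo)&(q[:,1]<hi)]; e=k[k[:,2]>np.percentile(k[:,2],97)]; print("finger tip mean",e.mean(0), "inner y", np.abs(k[k[:,2]>k[:,2].max()-.02][:,1]).min())
n=(z>.09)&(z<.108)&(np.hypot(w[...,0]-.6,w[...,1]+.1)<.045)&~m
p=w[n]; print("tin",len(p),p.mean(0),p[:,2].std(),cv2.minEnclosingCircle(p[:,:2].astype(np.float32)))
print(s["position"],s["wrist_force"])
E
python3 tip.py pics/w3.png
```

```text
time_s: 6.02
position: [0.5965, -0.0991, 0.126]
orientation: [2.226, 2.213, 0.002]
wrist_force: [1.0, 0.4, -0.2]
opening: 0.0578
opening 0.05783705650214407 tool pts 58413 zmax [-0.0981 -0.0691 -0.0491 -0.0389]
finger tip mean [ 0.0037 -0.0335 -0.0433] inner y 0.030507013748984527
finger tip mean [ 0.0038  0.0297 -0.043 ] inner y 0.02673688484195283
tin 9680 [ 0.5931 -0.0978  0.1008] 0.001168484631938272 ((0.5930508375167847, -0.09973251819610596), 0.0300999004393816)
[ 0.5965 -0.0991  0.126 ] [ 0.9607  0.4331 -0.2073]
```

View pics/w3.png

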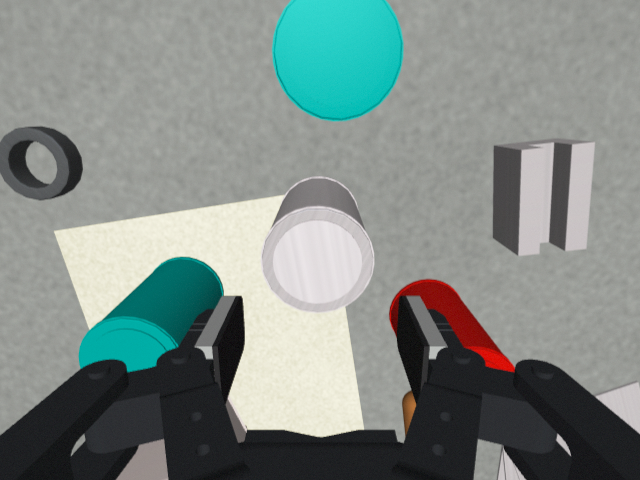

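```bash
python3 - <<'E'
from station import r, imaging
from h import *
np.set_printoptions(precision=4,suppress=True)
s=r.state(); d=imaging.read_camera("wrist")
t=cloud(d,d["hand_eye"])
for uv in [(320,435),(320,450),(320,470),(280,440),(360,440),(320,478),(225,300),(225,330),(225,360),(235,300),(205,360),(200,420),(430,300),(405,300),(406,330),(410,360),(440,430)]:
    print(uv,t[uv[1],uv[0]])
E
```

```text
(320, 435) [-0.2003 -0.0022  0.1237]
(320, 450) [ 0.0099 -0.0019 -0.1081]
(320, 470) [ 0.0101 -0.0019 -0.113 ]
(280, 440) [ 0.0094 -0.0101 -0.105 ]
(360, 440) [ 0.0091  0.0062 -0.1047]
(320, 478) [nan nan nan]
(225, 300) [ 0.0102 -0.0356 -0.0414]
(225, 330) [ 0.0099 -0.031  -0.0617]
(225, 360) [ 0.0019 -0.0307 -0.0655]
(235, 300) [ 0.01   -0.0321 -0.0411]
(205, 360) [ 0.0116 -0.0319 -0.0802]
(200, 420) [ 0.0163 -0.0251 -0.1074]
(430, 300) [-0.0537  0.0764  0.0928]
(405, 300) [ 0.0103  0.0279 -0.0415]
(406, 330) [ 0.0027  0.0272 -0.049 ]
(410, 360) [-0.0028  0.027  -0.0583]
(440, 430) [ 0.0161  0.0206 -0.1097]
```

```bash
python3 -m pendant '[[[85,0,-1.5,0,0,0,0],[85,0,-1.5,0,0,0,0],[85,0,-1.5,25,0,0,0],[85,0,-1.5,50,0,0,0],[85,0,-1.5,75,0,0,0],[85,0,-1.5,92,0,0,0],[85,0,-1.5,101,0,0,0],[85,0,-1.5,101,0,0,0]]]'; python3 -m pendant '[[[85,0,0,0,0,0,0],[60,0,0,0,0,0,0],[54,0,0,0,0,0,0],[50,0,0,0,0,0,0],[50,0,0,0,0,0,0],[50,0,0,0,0,0,0]]]' 50;  python3 go.py 0.596 -0.098 0.025 90
```

```text
time_s: 6.78
position: [0.5916, -0.0981, 0.0209]
orientation: [-2.225, -2.212, 0.004]
wrist_force: [-0.4, 0.5, -0.6]
opening: 0.0853
time_s: 7.28
position: [0.5952, -0.0991, 0.0253]
orientation: [2.226, 2.213, 0.002]
wrist_force: [-0.3, 0.2, 6.2]
opening: 0.0571
psi now 89.66 tilt 0.17 t 7.2833 pos [ 0.5952 -0.0991  0.0253] j6 1.289
shift mm [1.1 0.8 0.3] turn [ 0.0029  0.0008 -0.006 ]
```

```bash
python3 -m pendant '[[[50,0,0,-10,0,0,0],[50,0,0,-30,0,0,0],[50,0,0,-60,0,0,0],[50,0,0,-85,0,0,0],[50,0,0,-100,0,0,0],[50,0,0,-100,0,0,0],[50,0,0,-100,0,0,0]]]'; python3 tip.py pics/w4.png;python3 go.py 0.645 0.228 0.12 169
```

```text
time_s: 7.87
position: [0.5942, -0.0989, 0.1244]
orientation: [2.227, 2.214, 0.001]
wrist_force: [-1.2, 0.2, -3.3]
opening: 0.0572
opening 0.0571643662523543 tool pts 77265 zmax [-0.0899 -0.0747 -0.0565 -0.0385]
finger tip mean [ 0.0106 -0.0336 -0.0442] inner y 0.023326201849265097
finger tip mean [ 0.0108  0.0297 -0.0433] inner y 0.0199215470169405
tin 566 [ 0.5928 -0.0744  0.1038] 0.0017749147237255238 ((0.5925772190093994, -0.09103195369243622), 0.028738509863615036)
[ 0.5942 -0.0989  0.1244] [-1.2213  0.1986 -3.3221]
psi now 89.66 tilt 0.06 t 7.9167 pos [ 0.5932 -0.0986  0.123 ] j6 1.289
shift mm [326.9  49.9   3.1] turn [-0.0007 -0.001  -1.3848]
```

View pics/w4.png

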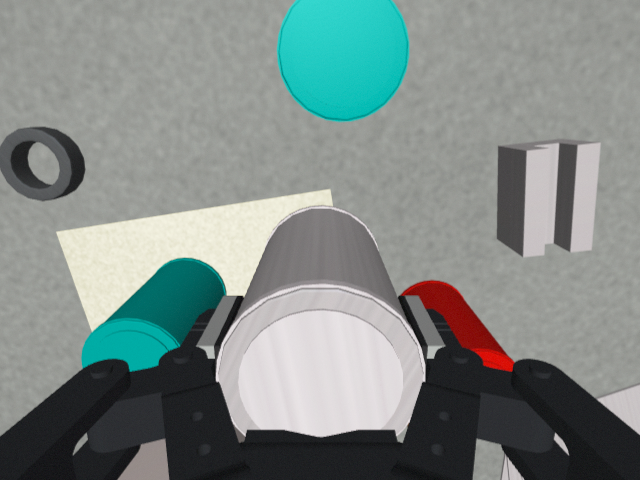

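```bash
python3 -m pendant '[[[50,2,0,-20,0,0,-0.04],[50,12,2,-38,0,0,-0.12],[50,32,5,-38,0,0,-0.22],[50,60,9,-38,0,0,-0.32],[50,92,14,-38,0,0,-0.42],[50,125,19,-38,0,0,-0.52],[50,158,24,-38,0,0,-0.62],[50,190,29,-38,0,0,-0.72]]]'; python3 go.py 0.645 0.228 0.16 169
```

```text
time_s: 8.58
position: [0.6225, 0.0926, 0.1592]
orientation: [-1.297, -2.857, 0.003]
wrist_force: [0.1, 0.1, -2.6]
opening: 0.0572
psi now 131.18 tilt 0.24 t 8.5833 pos [0.6225 0.0926 0.1592] j6 0.882
shift mm [ 87.1 106.1  -0.9] turn [-0.0021 -0.0037 -0.66  ]
```

```bash
python3 -m pendant '[[[50,18,22,0,0,0,-0.1],[50,36,44,0,0,0,-0.2],[50,52,64,0,0,0,-0.3],[50,66,81,0,0,0,-0.4],[50,78,95,0,0,0,-0.5],[50,85,103,0,0,0,-0.59],[50,87,106,0,0,0,-0.66],[50,87,106,0,0,0,-0.66]]]';python3 -m pendant '[[[50,0,0,0,0,0,0],[50,0,0,0,0,0,0],[50,0,0,0,0,0,0]]]'; python3 go.py 0.645 0.228 0.16 169
python3 - <<'E'
from station import r, imaging
import cv2
from h import *
D={c:imaging.read_camera(c) for c in ["top","scene","wrist"]}
cv2.imwrite("pics/t5.png",cv2.resize(D["top"]["color"][180:310,220:380],None,fx=4,fy=4))
cv2.imwrite("pics/s5.png",cv2.resize(D["scene"]["color"][130:290,300:480],None,fx=3.5,fy=3.5))
cv2.imwrite("pics/w5.png",D["wrist"]["color"])
w=cloud(D["scene"]);z=w[...,2]
m=(z>0.125)&(z<.25)&(np.hypot(w[...,0]-.645,w[...,1]-.228)<.06)&(D["scene"]["color"].max(2)>100)
q=w[m];print(len(q),q.mean(0),q.min(0),q.max(0))
E
```

```text
time_s: 9.25
position: [0.6456, 0.2273, 0.1588]
orientation: [-0.304, -3.123, 0.002]
wrist_force: [0.4, -0.4, -2.6]
opening: 0.057
time_s: 9.5
position: [0.6468, 0.2254, 0.161]
orientation: [-0.311, -3.125, 0.001]
wrist_force: [-0.1, 0.2, -2.3]
opening: 0.0569
psi now 168.62 tilt 0.08 t 9.5 pos [0.6468 0.2254 0.161 ] j6 0.426
shift mm [2.2 2.2 1. ] turn [-0.0007 -0.0012 -0.0066]
320 [0.66115082 0.22499713 0.22665952] [0.62057175 0.19377467 0.13446898] [0.67631627 0.27922907 0.24961545]
```

View pics/s5.png

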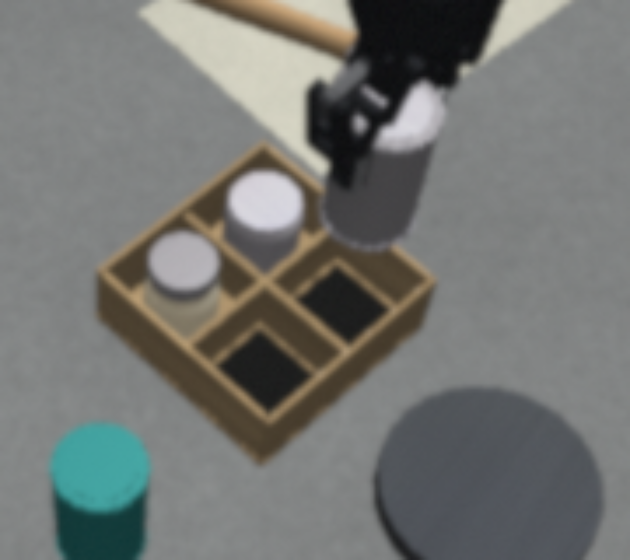

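View pics/w5.png

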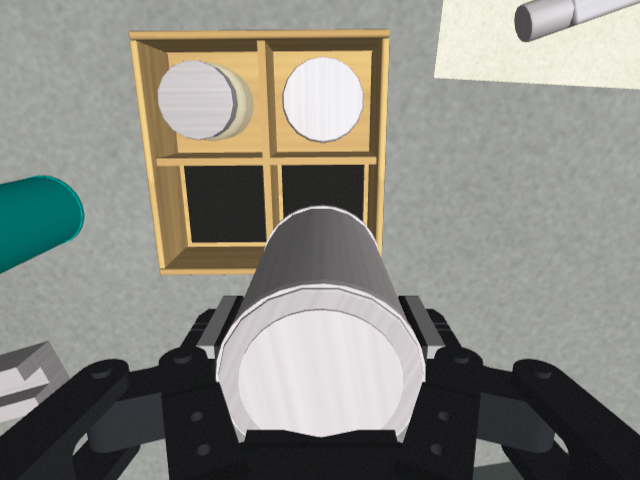

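```bash
python3 - <<'E'
from station import r, imaging
from h import *
np.set_printoptions(precision=4,suppress=True)
s=r.state(); d=imaging.read_camera("wrist")
T=np.eye(4); T[:3,:3]=Ro.from_rotvec(s["orientation"]).as_matrix(); T[:3,3]=s["position"]
w=cloud(d,T@d["hand_eye"]); z=w[...,2]
v,u=np.mgrid[:480,:640]
m=(z>.054)&(z<.064)&(u>110)&(u<400)&(v<275)
m&=np.hypot(w[...,0]-.6,w[...,1]-.197)<.13
p=w[m][:,:2].astype(np.float32); R=cv2.minAreaRect(p); print(R,cv2.boxPoints(R))
col=d["color"].max(2)<40
n,l,st,ce=cv2.connectedComponentsWithStats((col&(z<.02)&(u<300)&(v<260)&(v>150)).astype(np.uint8))
for i in range(1,n):
    if st[i,4]>500: q=w[l==i]; print("pad",q.mean(0),cv2.minAreaRect(q[:,:2].astype(np.float32)))
print(s["position"])
E
```

```text
((0.5954899787902832, 0.1969778686761856), (0.16116133332252502, 0.16108353435993195), 79.16851043701172) [[0.5012 0.133 ]
 [0.6595 0.1027]
 [0.6897 0.261 ]
 [0.5315 0.2913]]
pad [0.6249 0.1491 0.0082] ((0.6267066597938538, 0.14943969249725342), (0.06209007650613785, 0.06313498318195343), 78.9767074584961)
pad [0.6237 0.2048 0.0082] ((0.6257665157318115, 0.20450252294540405), (0.013829294592142105, 0.03950507938861847), 78.05667877197266)
[0.6472 0.2256 0.1617]
```

```bash
python3 -m pendant '[[[50,5.6,2.4,0,0,0,0],[50,5.6,2.4,20,0,0,0],[50,5.6,2.4,45,0,0,0],[50,5.6,2.4,70,0,0,0],[50,5.6,2.4,90,0,0,0],[50,5.6,2.4,103,0,0,0],[50,5.6,2.4,110,0,0,0],[50,5.6,2.4,110,0,0,0]]]'; python3 -m pendant '[[[50,0,0,0,0,0,0],[50,0,0,4,0,0,0],[50,0,0,8,0,0,0],[50,0,0,12,0,0,0],[50,0,0,14,0,0,0],[50,0,0,14,0,0,0]]]';python3 go.py 0.642 0.229 0.033 169
```

```text
time_s: 10.37
position: [0.6405, 0.2295, 0.0499]
orientation: [-0.308, -3.123, 0.002]
wrist_force: [-0.4, -0.4, -3.4]
opening: 0.0571
time_s: 10.87
position: [0.6417, 0.2296, 0.0371]
orientation: [-0.309, -3.126, 0.0]
wrist_force: [-0.1, 0.3, -2.9]
opening: 0.0569
psi now 168.72 tilt 0.05 t 10.8667 pos [0.6417 0.2296 0.0371] j6 0.432
shift mm [-0.4 -0.5  4.1] turn [-0.0004 -0.0008 -0.0048]
```

```bash
python3 -m pendant '[[[50,0,0,2,0,0,0],[50,0,0,4,0,0,0],[50,0,0,5,0,0,0],[50,0,0,5,0,0,0]]]';python3 go.py 0.642 0.229 0.033 169
```

```text
time_s: 11.2
position: [0.6424, 0.2297, 0.0333]
orientation: [0.309, 3.126, 0.0]
wrist_force: [-1.1, -0.3, 1.9]
opening: 0.0569
psi now 168.72 tilt 0.04 t 11.2 pos [0.6424 0.2297 0.0333] j6 0.432
shift mm [ 0.2 -0.8  0.3] turn [ 0.0002  0.0007 -0.0048]
```

```bash
python3 -m pendant '[[[60,0,0,0,0,0,0],[66,0,0,0,0,0,0],[75,0,0,0,0,0,0],[85,0,0,-2,0,0,0],[85,0,0,-25,0,0,0],[85,0,0,-60,0,0,0],[85,0,0,-100,0,0,0],[85,0,0,-140,0,0,0]]]';python3 - <<'E'
from station import r, imaging
from h import *
np.set_printoptions(precision=4,suppress=True)
s=r.state(); d=imaging.read_camera("wrist"); cv2.imwrite("pics/w6.png",d["color"])
d=imaging.read_camera("scene"); w=cloud(d); z=w[...,2]
cv2.imwrite("pics/s6.png",cv2.resize(d["color"][130:290,300:480],None,fx=3.5,fy=3.5))
m=(z>0.1)&(z<.118)&(np.hypot(w[...,0]-.645,w[...,1]-.228)<.05)
q=w[m];print(len(q),q.mean(0),cv2.minEnclosingCircle(q[:,:2].astype(np.float32)))
delta(s,0.4955,-0.275,0.25,90)
E
```

```text
time_s: 11.87
position: [0.6415, 0.2295, 0.1738]
orientation: [-0.309, -3.125, 0.001]
wrist_force: [1.3, -0.1, 0.5]
opening: 0.0849
487 [0.6433 0.2293 0.107 ] ((0.6421732306480408, 0.23100675642490387), 0.03135867416858673)
psi now 168.72 tilt 0.08 t 11.8667 pos [0.6415 0.2295 0.1738] j6 0.432
shift mm [  44.6 -523.3  -75.9] turn [-0.0014 -0.0007  1.3739]
```

View pics/w6.png

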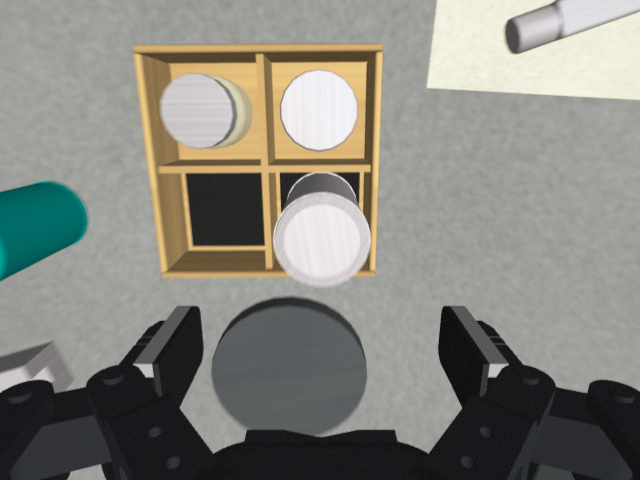

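View pics/s6.png

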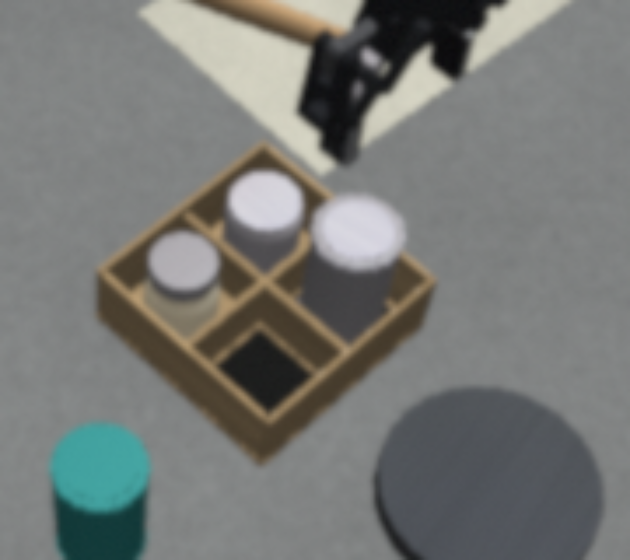

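```bash
python3 -m pendant '[[[85,3,-38,-6,0,0,0.1],[85,6,-77,-12,0,0,0.2],[85,9,-116,-16,0,0,0.3],[85,13,-155,-16,0,0,0.4],[85,16,-194,-16,0,0,0.5],[85,20,-233,-16,0,0,0.6],[85,23,-272,-16,0,0,0.7],[85,27,-311,-16,0,0,0.8]]]';python3 go.py 0.4955 -0.275 0.19 90
```

```text
time_s: 12.63
position: [0.5541, -0.0717, 0.1887]
orientation: [1.508, 2.755, 0.0]
wrist_force: [1.0, -0.3, -1.0]
opening: 0.0851
psi now 122.62 tilt 0.03 t 12.6333 pos [ 0.5541 -0.0717  0.1887] j6 0.741
shift mm [-139.6 -159.    -1.3] turn [0.0004 0.0003 0.5693]
```

```bash
python3 -m pendant '[[[85,-25,-29,-1,0,0,0.1],[85,-51,-58,-1,0,0,0.2],[85,-77,-88,-1,0,0,0.3],[85,-102,-116,-1,0,0,0.4],[85,-124,-141,-1,0,0,0.5],[85,-137,-156,-1,0,0,0.569],[85,-139.6,-159,-1,0,0,0.569],[85,-139.6,-159,-1,0,0,0.569]]]';python3 -m pendant '[[[85,0,0,0,0,0,0],[85,0,0,0,0,0,0]]]';python3 - <<'E'
from station import r, imaging
from h import *
np.set_printoptions(precision=4,suppress=True)
s=r.state(); d=imaging.read_camera("wrist"); cv2.imwrite("pics/w7.png",d["color"])
T=np.eye(4); T[:3,:3]=Ro.from_rotvec(s["orientation"]).as_matrix(); T[:3,3]=s["position"]
w=cloud(d,T@d["hand_eye"]); z=w[...,2]; t=cloud(d,d["hand_eye"])
b=(np.hypot(w[...,0]-.495,w[...,1]+.275)<.05)&(t[...,2]>-.035)
q=w[b&(z>.138)&(z<.16)];print(len(q),q.mean(0),np.median(q[:,2]),cv2.minEnclosingCircle(q[:,:2].astype(np.float32)))
q=t[b&(z>.138)&(z<.16)];print("tool",cv2.minEnclosingCircle(q[:,:2].astype(np.float32)))
q=w[b&(z>.095)&(z<.125)];print(len(q),cv2.minAreaRect(q[:,:2].astype(np.float32)))
delta(s,0.4955,-0.275,0.19,90)
E
```

```text
time_s: 13.3
position: [0.4966, -0.2748, 0.1894]
orientation: [-2.217, -2.225, -0.0]
wrist_force: [0.4, -0.1, 0.3]
opening: 0.0852
time_s: 13.47
position: [0.4974, -0.2723, 0.1896]
orientation: [-2.213, -2.229, -0.001]
wrist_force: [-1.3, 0.3, 0.6]
opening: 0.0851
6206 [ 0.4919 -0.2748  0.147 ] 0.1471543269184377 ((0.4918070137500763, -0.2764383554458618), 0.025807049125432968)
tool ((-0.0041095297783613205, -0.005579701624810696), 0.025806212797760963)
3018 ((0.4917427897453308, -0.2764657735824585), (0.06198661029338837, 0.062170326709747314), 21.102571487426758)
psi now 90.41 tilt 0.04 t 13.4667 pos [ 0.4974 -0.2723  0.1896] j6 0.932
shift mm [-2.7 -1.9 -0.4] turn [-0.0001 -0.0006  0.0072]
```

View pics/w7.png

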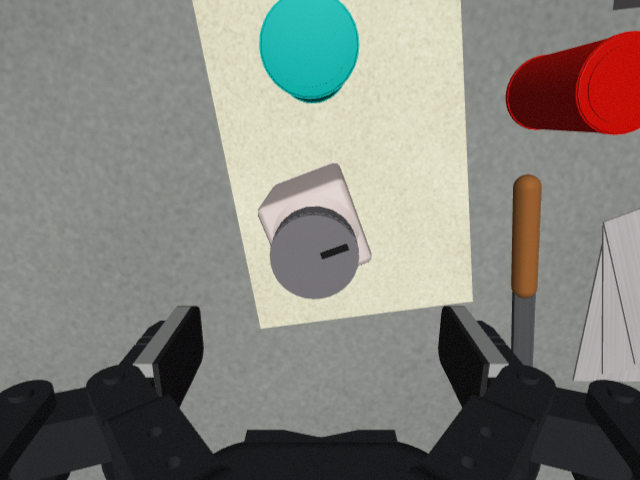

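```bash
python3 -m pendant '[[[85,-4,-3.5,10,0,0,0],[85,-4,-3.5,35,0,0,0],[85,-4,-3.5,60,0,0,0],[85,-4,-3.5,82,0,0,0],[85,-4,-3.5,96,0,0,0],[85,-4,-3.5,102.5,0,0,0],[85,-4,-3.5,102.5,0,0,0],[85,-4,-3.5,102.5,0,0,0]]]';python3 tip.py pics/w8.png
```

```text
time_s: 14.18
position: [0.4937, -0.2773, 0.0872]
orientation: [-2.215, -2.228, 0.0]
wrist_force: [0.0, -0.8, 0.2]
opening: 0.0848
opening 0.0848055762230767 tool pts 67378 zmax [-0.0951 -0.0595 -0.0536 -0.0451]
finger tip mean [ 0.0054 -0.041  -0.0487] inner y 0.017618417487825114
finger tip mean [ 0.0053  0.0374 -0.0486] inner y 0.014293336845225685
tin 0 [nan nan nan] nan ((0.0, 0.0), 0.0)
[ 0.4937 -0.2773  0.0872] [ 0.0102 -0.7927  0.1845]tip.py:13: RuntimeWarning: Mean of empty slice.
  p=w[n]; print("tin",len(p),p.mean(0),p[:,2].std(),cv2.minEnclosingCircle(p[:,:2].astype(np.float32)))
  ret = um.true_divide(
  ret = _var(a, axis=axis, dtype=dtype, out=out, ddof=ddof,
  arrmean = um.true_divide(arrmean, div, out=arrmean,
  ret = ret.dtype.type(ret / rcount)
```

View pics/w8.png

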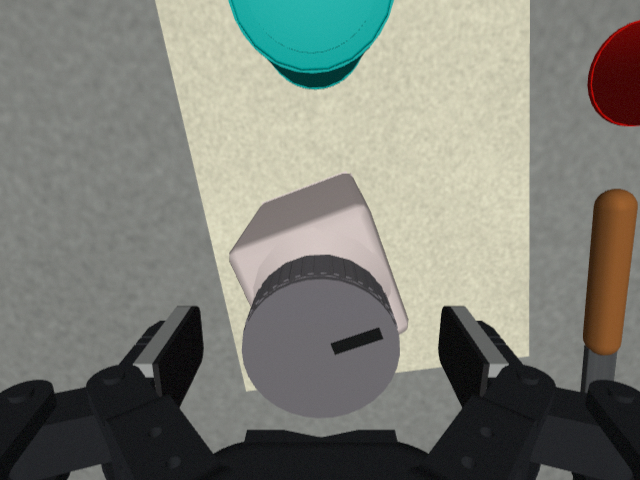

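```bash
python3 -m pendant '[[[65,0,0,0,0,0,0],[55,0,0,0,0,0,0],[45,0,0,0,0,0,0],[42,0,0,0,0,0,0],[42,0,0,0,0,0,0],[42,0,0,0,0,0,0]]]' 80;python3 -c "
from station import r; print(r.state()['position'],r.state()['wrist_force'])"; python3 -m pendant '[[[42,0,0,-5,0,0,0],[42,0,0,-15,0,0,0],[42,0,0,-30,0,0,0],[42,0,0,-45,0,0,0],[42,0,0,-50,0,0,0],[42,0,0,-50,0,0,0]]]'; python3 - <<'E'
from station import r, imaging
from h import *
s=r.state(); d=imaging.read_camera("scene"); cv2.imwrite("pics/s9.png",cv2.resize(d["color"][220:420,110:310],None,fx=3,fy=3))
delta(s,.627,.151,.25,90-31.8)
E
```

```text
time_s: 14.73
position: [0.4941, -0.278, 0.0878]
orientation: [2.215, 2.226, 0.0]
wrist_force: [1.0, -0.6, 2.6]
opening: 0.0482
[ 0.49414691 -0.27800423  0.08775583] [ 0.95173539 -0.56670737  2.62516662]
time_s: 15.23
position: [0.4942, -0.2781, 0.1385]
orientation: [2.215, 2.226, 0.0]
wrist_force: [0.7, -1.4, -5.3]
opening: 0.0484
psi now 90.29 tilt 0.11 t 15.2333 pos [ 0.4942 -0.2781  0.1385] j6 0.923
shift mm [ 428.3  135.1 -111.8] turn [0.0018 0.0008 0.56  ]
```

View pics/s9.png

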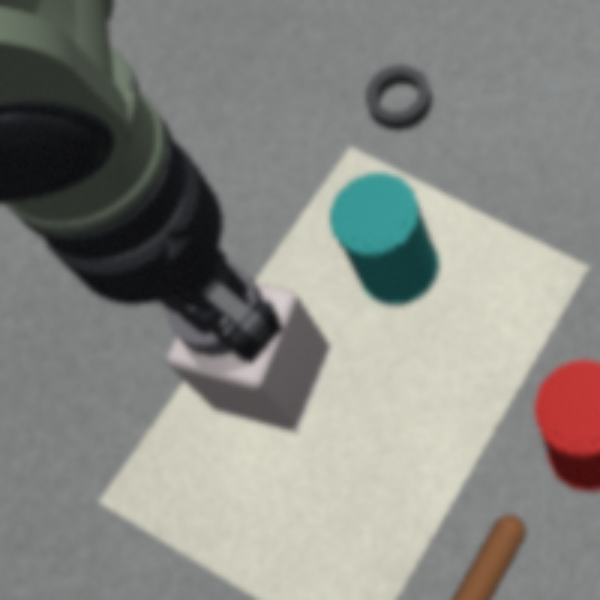

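```bash
python3 -m pendant '[[[42,0,0,-20,0,0,0],[42,0,0,-50,0,0,0.03],[42,3,1,-80,0,0,0.07],[42,12,4,-97,0,0,0.13],[42,28,9,-102,0,0,0.19],[42,52,16,-102,0,0,0.25],[42,80,25,-102,0,0,0.31],[42,110,34,-102,0,0,0.36]]]'; python3 -m pendant '[[[42,30,9,0,0,0,0.05],[42,62,19,0,0,0,0.1],[42,94,29,0,0,0,0.15],[42,126,39,0,0,0,0.19],[42,158,48,0,0,0,0.19],[42,190,57,0,0,0,0.19],[42,218,66,0,0,0,0.19],[42,240,72,0,0,0,0.19]]]'; python3 go.py .6283 .1495 .235 58.6
```

```text
time_s: 15.95
position: [0.5264, -0.1667, 0.2379]
orientation: [-2.581, -1.787, 0.002]
wrist_force: [0.1, -0.5, -6.0]
opening: 0.0483
time_s: 16.62
position: [0.6784, 0.035, 0.2369]
orientation: [-2.734, -1.543, 0.003]
wrist_force: [0.3, -0.0, -5.5]
opening: 0.0483
psi now 58.86 tilt 0.16 t 16.6167 pos [0.6784 0.035  0.2369] j6 2.057
shift mm [  72.1 -102.1    2.1] turn [-0.0028  0.0006  0.0046]
```

```bash
python3 -m pendant '[[[42,8,-11,0,0,0,0],[42,22,-31,0,0,0,0],[42,40,-57,0,0,0,0],[42,56,-79,0,0,0,0],[42,67,-95,0,0,0,0],[42,72,-102,0,0,0,0],[42,72,-102,0,0,0,0],[42,72,-102,0,0,0,0]]]'; python3 -m pendant '[[[42,0,0,0,0,0,0],[42,0,0,0,0,0,0],[42,0,0,0,0,0,0]]]'; python3 - <<'E'
from station import r, imaging
from h import *
np.set_printoptions(precision=4,suppress=True)
s=r.state(); d=imaging.read_camera("wrist"); cv2.imwrite("pics/w10.png",d["color"])
T=np.eye(4); T[:3,:3]=Ro.from_rotvec(s["orientation"]).as_matrix(); T[:3,3]=s["position"]
w=cloud(d,T@d["hand_eye"]); z=w[...,2]
m=(z>.054)&(z<.064)&(np.hypot(w[...,0]-.6,w[...,1]-.197)<.13)
print(cv2.minAreaRect(w[m][:,:2].astype(np.float32)),m.sum())
m=(z>.1)&(z<.112)&(np.hypot(w[...,0]-.642,w[...,1]-.229)<.05)
q=w[m]; print("tin",len(q),q.mean(0))
d=imaging.read_camera("scene"); cv2.imwrite("pics/s10.png",cv2.resize(d["color"][110:270,300:480],None,fx=3.5,fy=3.5)); 
w=cloud(d); z=w[...,2]
b=(np.hypot(w[...,0]-.63,w[...,1]-.151)<.06)
q=w[b&(z>.16)&(z<.25)&(d["color"].max(2)>70)]; print("bottle",len(q),cv2.minAreaRect(q[:,:2].astype(np.float32)))
delta(s,.6283,.1495,.235,58.6)
E
```

```text
time_s: 17.28
position: [0.6278, 0.1463, 0.2385]
orientation: [2.736, 1.541, -0.002]
wrist_force: [-0.0, -1.1, -5.3]
opening: 0.0484
time_s: 17.53
position: [0.6286, 0.1457, 0.239]
orientation: [2.739, 1.539, -0.0]
wrist_force: [0.0, -0.6, -5.5]
opening: 0.0482
((0.5951549410820007, 0.19656120240688324), (0.16121041774749756, 0.1611683964729309), 79.16596221923828) 4186
tin 5662 [0.6395 0.2298 0.1086]
bottle 1103 ((0.6314322352409363, 0.14554435014724731), (0.061728909611701965, 0.06392586976289749), 79.89812469482422)
psi now 58.67 tilt 0.02 t 17.5333 pos [0.6286 0.1457 0.239 ] j6 2.231
shift mm [ 3.1 -2.2  4. ] turn [0.0001 0.0003 0.0013]
```

View pics/w10.png

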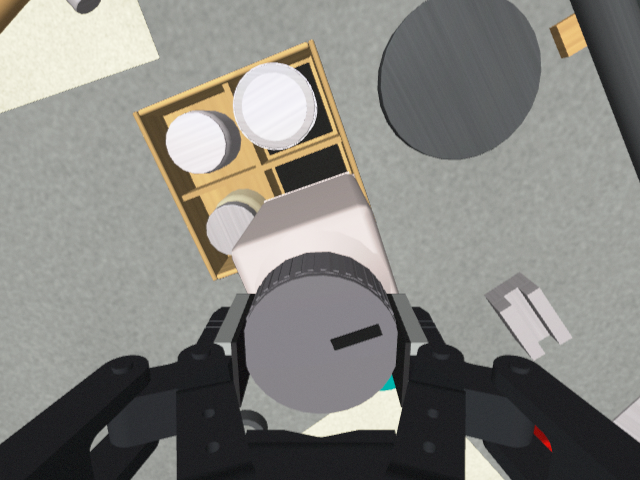

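View pics/s10.png

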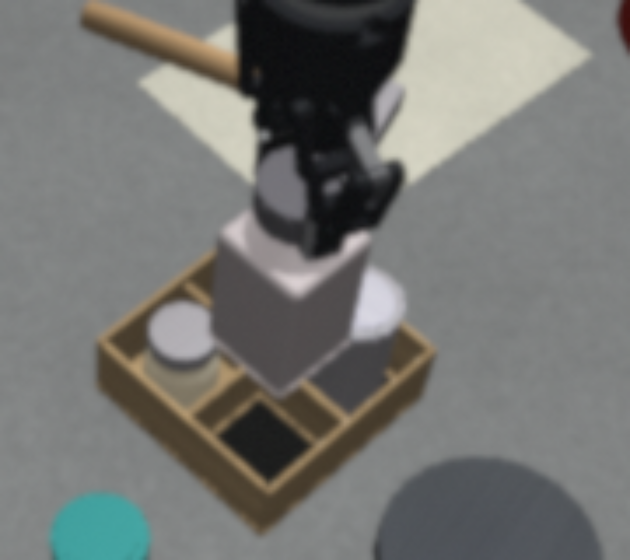

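```bash
python3 -m pendant '[[[42,4.2,-3.7,5,0,0,0.01],[42,4.2,-3.7,25,0,0,0.01],[42,4.2,-3.7,48,0,0,0.01],[42,4.2,-3.7,68,0,0,0.01],[42,4.2,-3.7,80,0,0,0.01],[42,4.2,-3.7,84,0,0,0.01],[42,4.2,-3.7,84,0,0,0.01],[42,4.2,-3.7,84,0,0,0.01]]]'; python3 - <<'E'
from station import r, imaging
from h import *
np.set_printoptions(precision=4,suppress=True)
s=r.state(); d=imaging.read_camera("wrist"); cv2.imwrite("pics/w11.png",d["color"])
d=imaging.read_camera("scene"); cv2.imwrite("pics/s11.png",cv2.resize(d["color"][130:290,300:480],None,fx=3.5,fy=3.5)); 
w=cloud(d); z=w[...,2]
b=(np.hypot(w[...,0]-.63,w[...,1]-.151)<.06)
q=w[b&(z>.1)&(z<.18)&(d["color"].max(2)>70)]; print("bottle",len(q),cv2.minAreaRect(q[:,:2].astype(np.float32)))
delta(s,.6278,.150,.0958,58.2)
E
```

```text
time_s: 18.3
position: [0.6275, 0.1527, 0.1557]
orientation: [2.745, 1.528, 0.001]
wrist_force: [-0.0, 0.1, -5.6]
opening: 0.0481
bottle 1012 ((0.6340041756629944, 0.16525542736053467), (0.08677245676517487, 0.0618734136223793), 76.41011810302734)
psi now 58.2 tilt 0.04 t 18.3 pos [0.6275 0.1527 0.1557] j6 2.25
shift mm [-2.2  1.7 59.9] turn [ 0.0004 -0.0005 -0.0001]
```

View pics/w11.png

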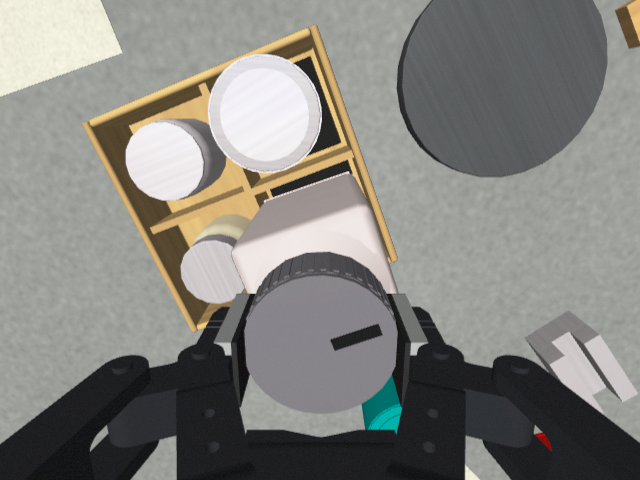

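View pics/s11.png

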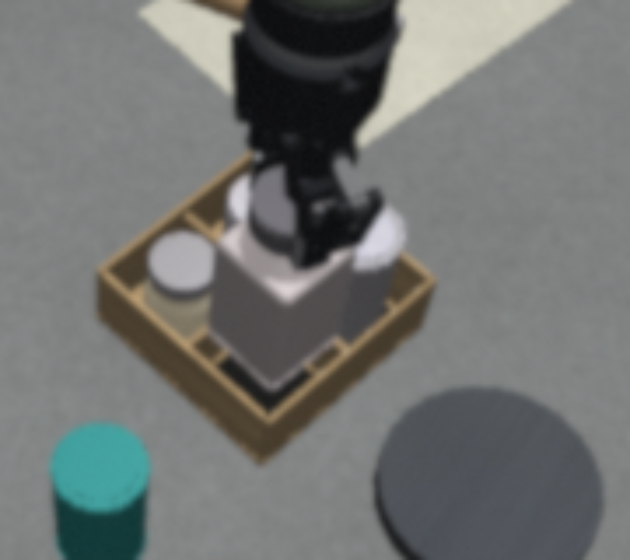

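```bash
python3 -m pendant '[[[42,-0.8,0.5,6,0,0,0],[42,-0.8,0.5,16,0,0,0],[42,-0.8,0.5,26,0,0,0],[42,-0.8,0.5,36,0,0,0],[42,-0.8,0.5,45,0,0,0],[42,-0.8,0.5,52,0,0,0],[42,-0.8,0.5,55,0,0,0],[42,-0.8,0.5,55,0,0,0]]]'; python3 go.py .6278 .150 .0958 58.2
```

```text
time_s: 19.07
position: [0.6263, 0.1515, 0.0988]
orientation: [-2.744, -1.527, 0.003]
wrist_force: [-0.2, 0.1, -5.1]
opening: 0.048
psi now 58.2 tilt 0.12 t 19.0667 pos [0.6263 0.1515 0.0988] j6 2.249
shift mm [-0.5  2.   3. ] turn [-0.0017  0.0014 -0.    ]
```

```bash
python3 -m pendant '[[[42,0,0,1.5,0,0,0],[42,0,0,2.5,0,0,0],[42,0,0,3.5,0,0,0],[42,0,0,3.5,0,0,0],[42,0,0,3.5,0,0,0]]]'; python3 go.py .6278 .150 .0958 58.2
```

```text
time_s: 19.48
position: [0.6275, 0.1516, 0.0972]
orientation: [2.745, 1.528, 0.001]
wrist_force: [-0.6, -0.4, -5.0]
opening: 0.0483
psi now 58.2 tilt 0.05 t 19.4833 pos [0.6275 0.1516 0.0972] j6 2.249
shift mm [-1.3  1.1  1.4] turn [ 0.0007 -0.0006  0.    ]
```

```bash
python3 -m pendant '[[[42,0,0,1,0,0,0],[42,0,0,2,0,0,0],[42,0,0,2,0,0,0],[42,0,0,2,0,0,0]]]'; python3 -m pendant '[[[42,0,0,1,0,0,0],[42,0,0,1,0,0,0],[42,0,0,1,0,0,0]]]'; python3 go.py .6278 .150 .0958 58.2
```

```text
time_s: 19.82
position: [0.6281, 0.1516, 0.0958]
orientation: [2.744, 1.527, 0.003]
wrist_force: [0.1, -0.7, 2.1]
opening: 0.0483
time_s: 20.07
position: [0.628, 0.1516, 0.0944]
orientation: [2.744, 1.527, 0.003]
wrist_force: [1.3, -1.2, 3.6]
opening: 0.0481
psi now 58.2 tilt 0.11 t 20.0667 pos [0.628  0.1516 0.0944] j6 2.249
shift mm [-1.5  0.7 -1.4] turn [ 0.0015 -0.0011 -0.    ]
```

```bash
python3 -m pendant '[[[42,0,0,1,0,0,0],[42,0,0,2,0,0,0],[42,0,0,3,0,0,0],[42,0,0,4,0,0,0],[42,0,0,4,0,0,0],[42,0,0,4,0,0,0]]]' 90; python3 go.py .6278 .150 .0908 58.2
```

```text
time_s: 20.57
position: [0.6281, 0.1516, 0.091]
orientation: [2.744, 1.527, 0.003]
wrist_force: [-0.4, -0.6, 9.8]
opening: 0.0483
psi now 58.2 tilt 0.13 t 20.5667 pos [0.6281 0.1516 0.091 ] j6 2.249
shift mm [-1.5  0.6  0.2] turn [ 0.0018 -0.0013 -0.0001]
```

```bash
python3 -m pendant '[[[42,0,0,0,0,0,-0.1],[42,0,0,0,0,0,-0.2],[42,0,0,0,0,0,-0.3],[42,0,0,0,0,0,-0.4],[42,0,0,0,0,0,-0.5],[42,0,0,0,0,0,-0.6],[42,0,0,0,0,0,-0.7],[42,0,0,0,0,0,-0.7]]]'; python3 tip.py pics/w12.png 2>/dev/null; python3 go.py .6278 .150 .0908 130; python3 -c "
from station import r; print(r.state()['wrist_torque'])"
```

```text
time_s: 21.23
position: [0.6287, 0.1513, 0.0912]
orientation: [2.049, 2.378, 0.003]
wrist_force: [0.5, -1.2, 9.7]
opening: 0.0479
opening 0.047922845084905644 tool pts 73396 zmax [-0.0902 -0.0583 -0.0545 -0.0377]
finger tip mean [ 0.0111 -0.0293 -0.045 ] inner y 0.014444291873631046
finger tip mean [ 0.0115  0.025  -0.0421] inner y 0.01061243460487724
tin 0 [nan nan nan] nan ((0.0, 0.0), 0.0)
[0.6287 0.1513 0.0912] [ 0.4663 -1.1698  9.6843]
psi now 98.34 tilt 0.19 t 21.2833 pos [0.6287 0.1514 0.0912] j6 1.548
shift mm [-1.2 -1.1  0.4] turn [ 0.003   0.0017 -0.5526]
[-0.22927693 -0.10977982  0.0242268 ]
```

View pics/w12.png

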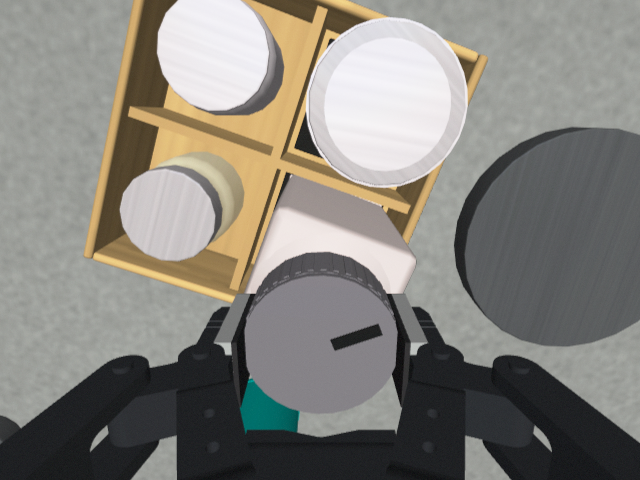

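```bash
python3 -m pendant '[[[42,0,0,0,0,0,-0.1],[42,0,0,0,0,0,-0.2],[42,0,0,0,0,0,-0.3],[42,0,0,0,0,0,-0.4],[42,0,0,0,0,0,-0.5],[42,0,0,0,0,0,-0.55],[42,0,0,0,0,0,-0.55],[42,0,0,0,0,0,-0.55]]]'; python3 tip.py pics/w13.png 2>/dev/null; python3 go.py .6278 .150 .0908 130; python3 -c "
from station import r; print(r.state()['wrist_torque'])"
```

```text
time_s: 21.95
position: [0.6292, 0.1512, 0.0914]
orientation: [1.331, 2.841, 0.002]
wrist_force: [1.1, -1.3, 9.2]
opening: 0.0483
opening 0.04834856227219599 tool pts 73058 zmax [-0.0904 -0.0583 -0.0552 -0.0388]
finger tip mean [ 0.0117 -0.0296 -0.046 ] inner y 0.016576750103105324
finger tip mean [ 0.0119  0.0259 -0.0431] inner y 0.01350757290637079
tin 0 [nan nan nan] nan ((0.0, 0.0), 0.0)
[0.6292 0.1512 0.0914] [ 1.0702 -1.3126  9.156 ]
psi now 129.81 tilt 0.25 t 22.0 pos [0.6292 0.1512 0.0914] j6 0.998
shift mm [ 0.  -1.8  0.6] turn [ 0.0029  0.0033 -0.0034]
[-0.30146053 -0.25202652  0.09268373]
```

View pics/w13.png

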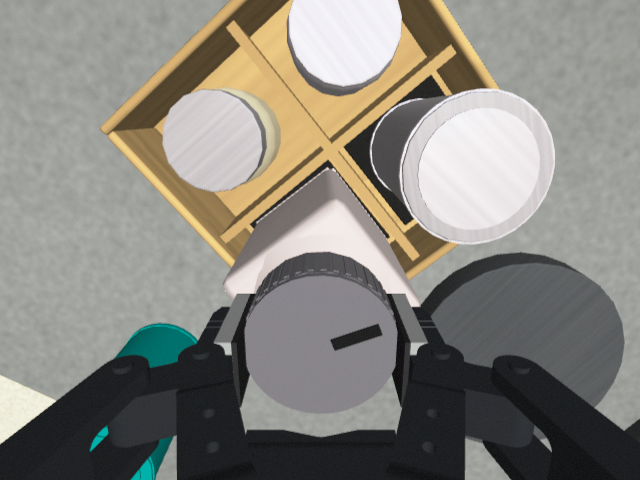

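```bash
python3 - <<'E'
from station import r, imaging
from h import *
s=r.state(); d=imaging.read_camera("wrist")
T=np.eye(4); T[:3,:3]=Ro.from_rotvec(s["orientation"]).as_matrix(); T[:3,3]=s["position"]
w=cloud(d,T@d["hand_eye"]); z=w[...,2]; v,u=np.mgrid[:480,:640]
b=(np.hypot(w[...,0]-.628,w[...,1]-.151)<.06)&(v<300)
q=w[b&(z>.066)&(z<.124)&(d["color"].min(2)>90)&(u<420)&(v>165)]; h=q[:,:2].astype(np.float32); print(len(h),cv2.minAreaRect(h))
# edge directions: face normals via gradient: lower-body side faces
dx=np.gradient(w,axis=1);dy=np.gradient(w,axis=0);n=np.cross(dx,dy);n/=np.linalg.norm(n,axis=2,keepdims=True)
m=b&(z>.075)&(z<.108)&(abs(n[...,2])<.3)&(d["color"].min(2)>60)
a=np.degrees(np.arctan2(n[...,1],n[...,0]))[m]%90; print(len(a),np.percentile(a,[25,50,75]))
E
```

```text
10043 ((0.6102086305618286, 0.16871817409992218), (0.0843583419919014, 0.05276798829436302), 41.163246154785156)
2576 [60.87022137 74.46547047 79.92686794]
```

```bash
python3 -m pendant '[[[42,0,0,-2,0,0,0],[42,0,0,-4,0,0,0],[42,0,0,-6,0,0,0],[42,0,0,-8,0,0,0],[42,0,0,-9,0,0,0],[42,0,0,-9,0,0,0]]]'; python3 -m pendant '[[[42,0,0,0,0,0,0],[42,0,0,0,0,0,0]]]'
```

```text
time_s: 22.55
position: [0.6266, 0.1516, 0.0981]
orientation: [-1.332, -2.844, 0.001]
wrist_force: [0.1, 0.2, -0.4]
opening: 0.0482
time_s: 22.72
position: [0.6267, 0.1516, 0.0981]
orientation: [-1.332, -2.844, 0.001]
wrist_force: [1.0, -0.5, 0.1]
opening: 0.0479
```

```bash
python3 -m pendant '[[[42,0,0,-2,0,0,0],[42,0,0,-5,0,0,0],[42,0,0,-8,0,0,0],[42,0,0,-12,0,0,0],[42,0,0,-16,0,0,0],[42,0,0,-20,0,0,0],[42,0,0,-20,0,0,0]]]'; python3 -m pendant '[[[42,0,0,-8,0,0,0],[42,0,0,-20,0,0,0],[42,0,0,-34,0,0,0],[42,0,0,-46,0,0,0],[42,0,0,-54,0,0,0],[42,0,0,-58,0,0,0],[42,0,0,-58,0,0,0],[42,0,0,-58,0,0,0]]]';python3 tip.py pics/w14.png 2>/dev/null; python3 - <<'E'
from station import r, imaging
from h import *
np.set_printoptions(precision=4,suppress=True)
d=imaging.read_camera("scene"); w=cloud(d); z=w[...,2]
cv2.imwrite("pics/s14.png",cv2.resize(d["color"][110:270,300:480],None,fx=3.5,fy=3.5))
b=np.hypot(w[...,0]-.63,w[...,1]-.152)<.035
q=w[b&(z>.105)&(z<.15)]; print(len(q),np.percentile(q[:,2],[5,50,95,99]),q.mean(0))
print(r.state()["position"],r.state()["wrist_force"])
E
```

```text
time_s: 23.3
position: [0.6278, 0.1517, 0.12]
orientation: [1.331, 2.844, 0.001]
wrist_force: [0.3, 0.3, -0.1]
opening: 0.0483
time_s: 23.97
position: [0.627, 0.1516, 0.1764]
orientation: [-1.332, -2.845, 0.0]
wrist_force: [-0.2, -0.2, -0.4]
opening: 0.0484
opening 0.048358432589638484 tool pts 76231 zmax [-0.0894 -0.0579  0.0332  0.0598]
finger tip mean [ 0.0107 -0.0135  0.0526] inner y 0.0002808676143489237
finger tip mean [0.0098 0.015  0.0527] inner y 0.000269724356130751
tin 0 [nan nan nan] nan ((0.0, 0.0), 0.0)
[0.627  0.1516 0.1764] [-0.2044 -0.2004 -0.3754]
626 [0.1084 0.1165 0.1461 0.1497] [0.6347 0.1438 0.1226]
[0.6266 0.1515 0.1758] [ 0.0569  0.3851 -1.1921]
```

View pics/w14.png

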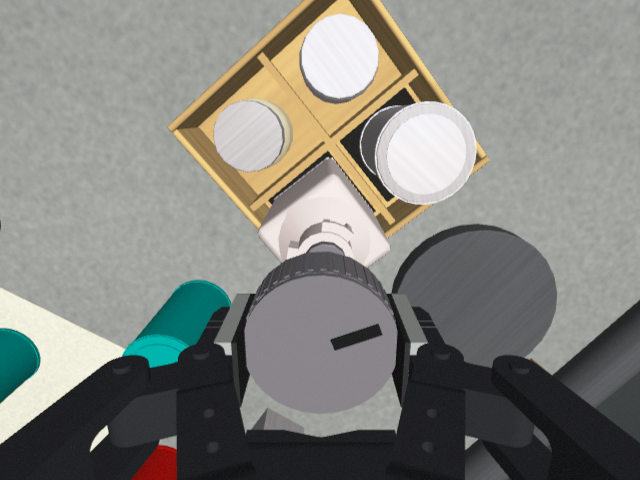

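View pics/s14.png

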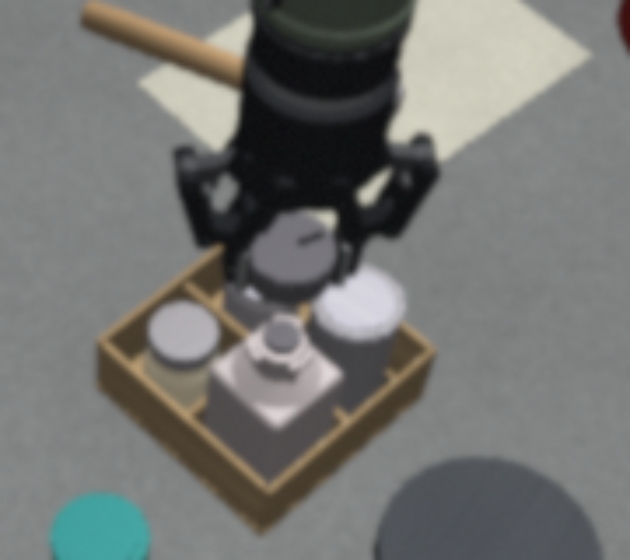

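```bash
python3 -m pendant '[[[42,0,0,-4,0,0,0],[42,0,0,-8,0,0,0],[42,0,0,-8,0,0,0],[42,0,0,-8,0,0,0],[42,0,0,-8,0,0,0],[42,0,0,-8,0,0,0],[42,0,0,-8,0,0,0],[42,0,0,-8,0,0,0]]]'; python3 - <<'E'
from station import r, imaging
from h import *
np.set_printoptions(precision=4,suppress=True)
d=imaging.read_camera("scene"); w=cloud(d); z=w[...,2]
q=w[(np.hypot(w[...,0]-.642,w[...,1]-.23)<.02)&(z>.09)&(z<.12)]; print("tin top",np.median(q,0))
q=w[(np.hypot(w[...,0]-.628,w[...,1]-.152)<.06)&(z>.109)&(z<.124)&(d["color"].min(2)>110)]; print("shoulder",np.median(q,0))
s=r.state(); print(s["position"],s["opening"],s["wrist_force"],s["qvel"])
E
```

```text
time_s: 24.73
position: [0.6271, 0.1515, 0.1845]
orientation: [-1.332, -2.845, 0.0]
wrist_force: [0.4, 0.3, 0.2]
opening: 0.0482
tin top [0.6427 0.2297 0.1078]
shoulder [0.642  0.1384 0.1133]
[0.6271 0.1515 0.1846] 0.048488216759125145 [-0.0128 -0.4039  0.6387] [-0.0002  0.0006 -0.0005 -0.0004 -0.0002  0.001 ]
```

```bash
python3 -c "
from station import r
print(r.sign_off()); print(r.state()['time_s'])"
```

```text
the job is handed in; nothing more can be done
None
the job is handed in; nothing more can be done
```

The tin and the bottle stand upright in the two formerly empty cells, one in each. The gripper holds the cap at rest above the bottle. I handed the job in at about 24.8 s of the 58 s allowed; sign-off reports no verdict.

**Last checks**
- **Tin:** its top reads 0.108 m, which is what a tin standing on the pad should give. It was about 1–2 mm from the cell centre in the scene camera.
- **Bottle:** the pictures show it upright in its cell, and its shoulder height fits standing on the pad. I did not measure its tilt or its centring after the cap came off.
- **Cap:** pressed about 5 mm at 9–10 N, then turned 72° anticlockwise. It came off with almost no load, so the bottle stayed put. It is now about 89 mm higher than when closed, or about 76 mm above the neck, with the fingers closed on it at 48 mm and the arm still.

**What went wrong or disagreed**
- **First grip on the tin failed:** I closed the fingers too high and one pressed on the tin's top with about 13 N, tilting it slightly. The wrist depth image showed the fingertips about 35–40 mm behind the reported tool point. The tin stood level again once I lifted off, and I worked with the corrected tip height from then on.
- **Cameras:** they disagreed by 3–5 mm in places, so I placed both objects relative to the fingers as seen by the wrist camera.
- **Cap angle:** my attempt to measure how far the bottle turned with the cap was too noisy to use. The angle relative to the bottle is therefore only estimated, at about 60–72°.

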